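# Send the sauce tray past the spring stop

## Robot

A 6-joint arm with a two-finger parallel gripper is mounted at the origin on the work surface. World frame = base frame: x ahead of the robot, y to its left, z up, the work surface at z = 0. Lengths are in m, angles in rad, forces in N, time in s.
With the tool pointing down it reaches from about 0.25 to 0.775 m from the base axis. Payload 4 kg.
Tool frame: the origin (TCP) lies at the very end of the fingers, on their centre line; the grasp point (between the pads) lies 19 mm behind it (robot.grip_point_offset is the distance from the TCP to the grasp point, in m); z points along the fingers, x is the direction in which the jaws open and shut, and the axes are right-handed (so a half turn about z gives the same grasp; the last joint's range is limited). The gripper opens to 94 mm and grips with 3 to 60 N. Pads are 16 mm wide; open, the fingers measure 119 mm over their backs; the gripper's body (75 mm by 177 mm) begins 78 mm behind the grasp point.
Start: joints at [1.047, 0.087, 1.371, -0, 1.684, -0.103], TCP at [0.225, 0.502, 0.206] pointing down, gripper open.
Joint ranges: [-3.1, 3.1], [-0.76, 2.03], [0.27, 2.55], [-1.08, 4.22], [0.17, 2.65], [-2.57, 2.57]. Speed limits (rad/s): [2.79, 2.79, 3.14, 3.14, 3.14, 3.14].

## Interface

Orientations are given as [roll, pitch, yaw] about the fixed x, y, z axes, in that order (R = Rz(yaw) Ry(pitch) Rx(roll)).
In Python, from bench import robot gives the robot as it stands.
- The arm moves only by the shell command python3 -m inch 'ROWS'. ROWS is text: rows parted by semicolons, each of 5 numbers parted by spaces: the shift along the tool's x, y, z in cm, then the turn about the tool's z in rad, then the closure, from 0 (fully open) to 1 (shut). In form: tx ty tz spin claw; .... A call has 1 to 20 rows; each row is the pose to reach, as a shift and turn from the pose measured when the call began, along the tool's axes at that moment; what a row does not reach only later rows make up. A row lasts 1/12 s, in which the tool goes at most 41.7 mm and 7.16 degrees, less where a joint would pass 70% of its speed; a pose out of reach is approached as far as the arm can. A call with a gripper value outside its range is refused whole. The fingers move at their own pace and stop on an object; the grip force is fixed at half the most. Time passes only in rows, so rows that repeat a pose let the fingers close. It gives the time, the measured TCP pose, the force and the opening at its end, in the units of the state.
- robot.get_obs(): the state, without advancing time (a new reading comes with each control period).
- robot.snapshot(name): name is "scene" or "top" or "wrist"; returns (picture, depth): 420x560x3 uint8, blue, green, red; 420x560 float32, m along the optical axis (not along the pixel's ray), 0 where there is no reading.
- robot.camera_info(name): a dict with "K" (3x3 intrinsics, pixels), "extrinsics" (4x4, takes a point from world to camera coordinates); the wrist camera has in their place "mount" (4x4, takes a point from camera to tool coordinates, whose origin is the TCP and whose axes are the tool frame's). Camera axes: x right, y down, z forward; pixel columns grow to the right and rows downward; lengths in m; the calibration is good to about 2 mm. A picture is of the moment at which its call begins: read the wrist's pose just before it. camera_info takes no time and is no camera call.
- robot.close_job(): hands the job in, once; it reports no verdict.
The state is a dict: "time": time; "joint_positions": joint angles; "qvel": joint speeds; "joint_torque": joint torques, N m; "tool_pos": TCP position; "ee_rot": TCP orientation; "wrist_force": force on the tool from outside, world axes, zero at the start; "wrist_torque": the same for the moment, N m; "width": finger opening in m.
Only numpy, scipy, OpenCV 4.12 (cv2) and the standard library are available. Lean on these libraries where they do the work, as an engineer would, in place of code of your own. Each camera call takes 0.05 s, during which the arm holds its last target.

## Task

On the counter, a shallow steel tray with two sauce cups stands in a tray slide, stopped by two pins on a spring-loaded bar. With the fingertips press the bar down behind the tray and, keeping it down, push the tray along the slide over the sunken pins; push it on until it is clear of the pins, then let go so that the pins spring fully up behind it. Do not grip or lift the tray, keep the two cups standing in it, leave everything else on the counter where it is, and finish touching nothing.

Things in the scene. Friction and masses are not known exactly. Their poses are not given: they have to be found in the camera images.
- rack: the fixed aluminium tray slide, 400 mm long, 176 mm wide, 80 mm high. Origin on the counter under the midpoint between the two pins; +x is the way the tray must travel, z up. C-shaped side channels (x -180 to +155 mm, inner edges at y = +-63 mm, tops at z 80 mm) hold the tray's rims with 2 mm play sideways, 3 mm upward: it only slides along x. Between and behind them it is open from above.
- slide_end (a point): middle of the near face of the cross bar that closes the slide's far end (rack x = +152 mm, z = 62 mm; the bar reaches from z 51 to 73 mm): the tray's front wall meets it when the tray's origin is at rack x = +87 mm
- stop (a joint): how far the spring-loaded stop bar (strip with two pins) is pressed down, in m: 0 = up, 0.014 = bottomed. It moves straight down wherever it is pressed; about 3 N starts it, about 6 N bottoms it, and it springs up by itself. From 0.010 on the pins are clear below the tray; once the tray is over the pins it keeps them down to about 0.009
- bar_start (a point): point on top of the stop bar's strip behind the tray, on its centre line, 20 mm from its rear end (rack x = -215 mm); moves down with the bar. The strip is flat steel, 40 mm wide, on the slide's centre line (rack y = 0) from rack x = -235 to +50 mm; its top is 42 mm above the counter when up
- pins_mid (a point): point midway between the tops of the stop bar's two pins (rack x = 0, y = 0; 58 mm above the counter when up, which is 9 mm above the tray's underside); moves down with the bar. The pins are round, 10 mm in diameter, at rack y = +-38 mm; a finger pressing on the strip can travel along it through the clear 66 mm between them
- tray: loose shallow open steel tray, 130 mm long (along the slide), 118 mm wide, 150 mm over its side rims, 24 mm deep, 0.4 to 0.65 kg. Origin: centre of its underside, 49 mm above the counter; x along the slide as rack x. Flat upright front and rear walls 65 mm from the origin, top at 73 mm. Starts with its front 12 to 40 mm short of the pins' axis; clear of the pins when its origin passes rack x = +70 mm
- cup_a: a small plain steel sauce cup, 48 mm across the rim and 30 mm high, 70 g, in the front half of the tray. Origin: centre of its underside, z up
- cup_b: a small plain steel sauce cup, 48 mm across the rim and 30 mm high, 70 g, in the front half of the tray, beside the other. Origin: centre of its underside, z up
- spare_cup: a small plain steel sauce cup, 48 mm across the rim and 30 mm high, 70 g, standing on the counter beside the slide; a bystander. Origin: centre of its underside, z up
- spice_jar: bystander: squat amber glass jar, 48 mm across, 85 mm high. Origin: centre of its underside
- sauce_bottle: bystander: white plastic bottle, 56 mm across, 150 mm high. Origin: centre of its underside
- mug: bystander: white mug, 76 mm across, 85 mm high. Origin: centre of its underside
- spoon: bystander: spoon 170 mm long lying on the counter. Origin: centre of its underside
- can: bystander: can 66 mm across, 75 mm high. Origin: centre of its underside
Mind the look-alikes: they are no part of the job. There is more than one size of the tray; the one meant has the size given above.

How it is judged:
By the outcome, as a careful person would: the job done as asked, in the order asked, and still so for the second after the job is handed in, with the robot touching nothing.
It also fails if it takes over 42 s, if anything falls off the work surface, if the arm or the gripper's body presses on something with over 40 N, if the wrist force passes 120 N, or if a joint passes its speed limit or range.

## Working session

There is one attempt and no reset: what is moved stays moved. The work goes in short steps, Python scripts to look and compute and a shell command to move; the robot and the scene stay as the last step left them, time stands still between calls to the robot, and variables do not carry over. Pictures are saved under pics/ and viewed, and the job is handed in when it is done.

```bash
ls; mkdir -p pics; python3 - <<'E'
from bench import robot
import cv2,numpy as np
print(robot.get_obs())
for n in("scene","top","wrist"):
    im,d=robot.snapshot(n); cv2.imwrite(f"pics/{n}0.png",im); np.save(f"{n}0.npy",d)
    print(n,robot.camera_info(n))
E
```

```text
pics
{'time': 0.0, 'joint_positions': array([ 1.04688137e+00,  8.79497540e-02,  1.37222559e+00, -4.67710233e-06,
        1.68358376e+00, -1.03094390e-01]), 'qvel': array([ 1.12918725e-04,  3.27351622e-04, -6.86359306e-05,  7.15413196e-04,
       -1.13852877e-03,  1.74104603e-03]), 'joint_torque': array([-2.00513132e-04, -3.40164185e+01, -3.02432835e+01,  7.15705077e-02,
        3.26584477e-02, -1.50224619e-04]), 'tool_pos': array([0.22441338, 0.5015465 , 0.20432158]), 'ee_rot': array([-3.14137432e+00,  2.15542299e-03,  1.14997547e+00]), 'wrist_force': array([-0.4362705 , -0.93725258, -0.23757293]), 'wrist_torque': array([-0.03340541,  0.03299124,  0.00581604]), 'width': 0.09368798448645455}
scene {'K': array([[503.63231859,   0.        , 285.02530248],
       [  0.        , 503.63231859, 209.35338664],
       [  0.        ,   0.        ,   1.        ]]), 'extrinsics': array([[ 0.80564769,  0.59227082, -0.01212788, -0.46672251],
       [ 0.43566982, -0.60625189, -0.66531981, -0.17136206],
       [-0.40140205,  0.53072961, -0.74645996,  1.27113756],
       [ 0.        ,  0.        ,  0
[... 365 characters left out ...]
9168e-01],
       [ 2.10464671e-01,  1.36587899e-04, -9.77601454e-01,
         8.14004317e-01],
       [ 0.00000000e+00,  0.00000000e+00,  0.00000000e+00,
         1.00000000e+00]])}
wrist {'K': array([[349.01194202,   0.        , 284.57664162],
       [  0.        , 349.01194202, 206.00009974],
       [  0.        ,   0.        ,   1.        ]]), 'mount': array([[ 9.99999233e-01,  3.53349513e-05,  1.23825567e-03,
         9.88174489e-04],
       [-3.44213870e-04,  9.68153955e-01,  2.50355350e-01,
        -7.26205759e-02],
       [-1.18997583e-03, -2.50355585e-01,  9.68153224e-01,
        -1.78542577e-01],
       [ 0.00000000e+00,  0.00000000e+00,  0.00000000e+00,
         1.00000000e+00]])}
```

View pics/scene0.png

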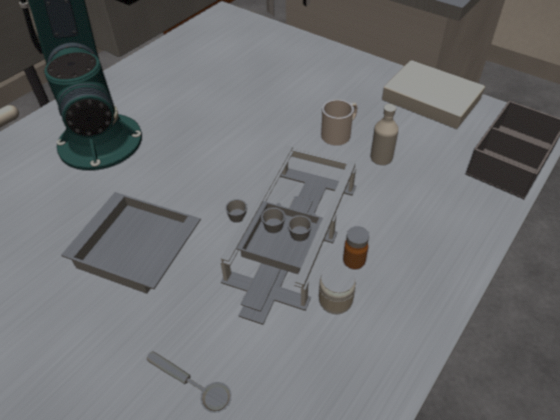

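View pics/top0.png

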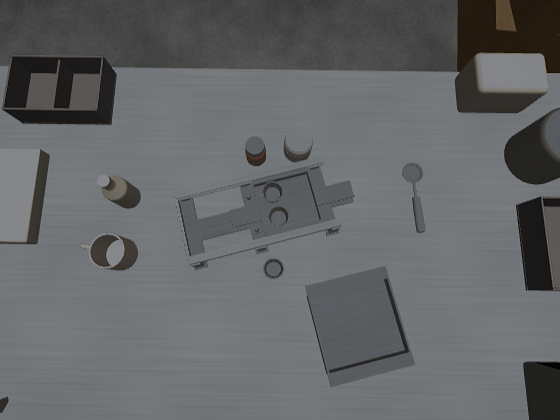

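View pics/wrist0.png

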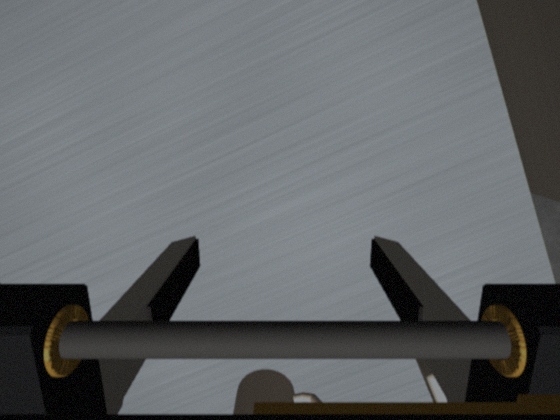

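The scene and top views show the slide with the small tray and two cups: top px (290,205), scene px (282,235). The open stop strip end is at top (340,192) and the closed far end at top (185,225). Candidates for the tray:
- The tray in the slide, top (290,205).
- The large loose tray, top (358,325), too big.
- The boxes at top (60,90) and (545,240), which are compartment boxes.

The description picks the tray in the slide. Next I'll take a close crop and measure.

```bash
cat > h.py <<'E'
import numpy as np,cv2
from bench import robot
def deproj(name,u,v,d):
    ci=robot.camera_info(name);K=ci["K"];E=ci["extrinsics"]
    p=np.stack([(u-K[0,2])/K[0,0]*d,(v-K[1,2])/K[1,1]*d,d],-1)
    return (p-E[:3,3])@E[:3,:3]
def proj(name,P):
    ci=robot.camera_info(name);K=ci["K"];E=ci["extrinsics"]
    c=np.atleast_2d(P)@E[:3,:3].T+E[:3,3]; q=c@K.T; return q[:,:2]/q[:,2:]
def cloud(name,d):
    v,u=np.mgrid[0:d.shape[0],0:d.shape[1]]
    return deproj(name,u.astype(float),v.astype(float),d)
E
python3 - <<'E'
from h import *
d=np.load("top0.npy");P=cloud("top",d)
im=cv2.imread("pics/top0.png")
c=cv2.resize(im[140:290,160:370],None,fx=3.8,fy=3.8,interpolation=cv2.INTER_CUBIC)
c=cv2.convertScaleAbs(c,alpha=1.8)
cv2.imwrite("pics/topcrop.png",c)
# rack side channels: z 0.074-0.084 in area
reg=np.zeros(d.shape,bool);reg[150:275,165:365]=1
m=reg&(d>0)&(np.abs(P[...,2]-.078)<.006)
vv,uu=np.where(m);print(m.sum())
# fit min area rect
pts=P[m][:,:2]
r=cv2.minAreaRect((pts*1000).astype(np.float32));print("z80 rect",r)
m2=m.astype(np.uint8)*255;cv2.imwrite("pics/m.png",cv2.resize(m2[140:290,160:370],None,fx=3.8,fy=3.8))
for px in [(340,192),(350,192),(225,220),(320,190),(272,190),(279,213),(273,268)]:
    print(px,P[px[1],px[0]].round(4))
E
```

```text
3213
z80 rect ((592.5861206054688, 56.10235595703125), (216.44654846191406, 337.408447265625), 15.234210968017578)
(340, 192) [ 0.6146 -0.1403  0.0414]
(350, 192) [ 0.6143 -0.1627  0.0441]
(225, 220) [0.5523 0.1252 0.0053]
(320, 190) [ 0.6186 -0.0944  0.0419]
(272, 190) [0.6137 0.0155 0.0555]
(279, 213) [ 0.5616 -0.0009  0.0526]
(273, 268) [0.4424 0.011  0.0034]
```

View pics/topcrop.png

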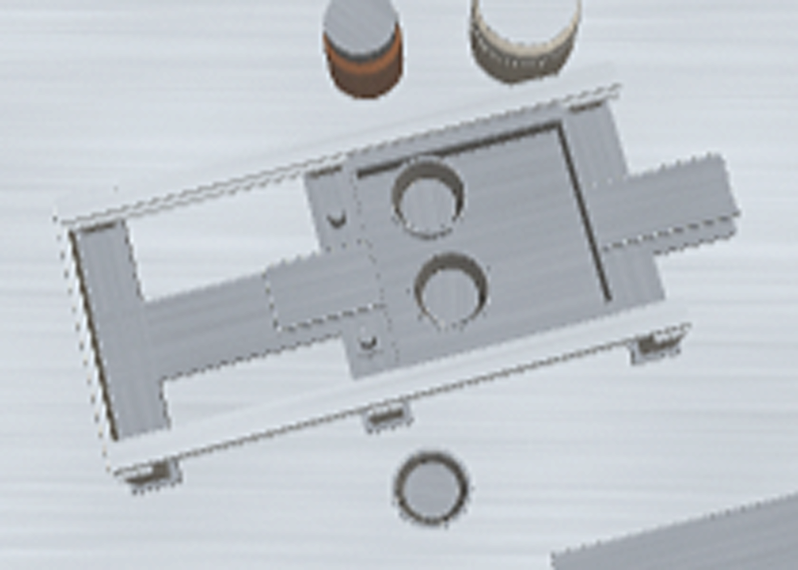

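View pics/m.png

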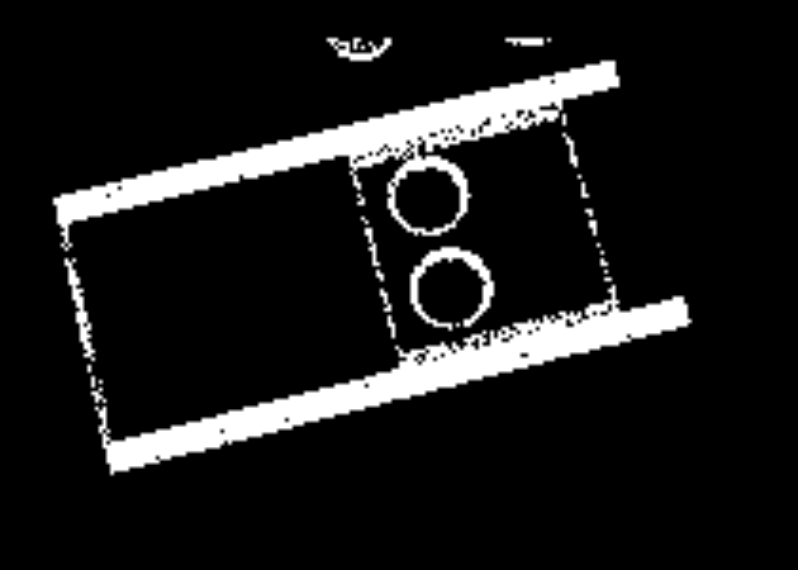

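```bash
python3 - <<'E'
from h import *
d=np.load("top0.npy");P=cloud("top",d)
reg=np.zeros(d.shape,bool);reg[150:275,165:365]=1
m=(reg&(d>0)&(P[...,2]>.0765)&(P[...,2]<.084)).astype(np.uint8)
n,l,st,_=cv2.connectedComponentsWithStats(m,connectivity=4)
o=np.argsort(-st[1:,4])[:2]+1
lines=[]
for i in o:
    q=P[l==i]; c=q.mean(0); vx,vy,x,y=cv2.fitLine((q[:,:2]*1000).astype(np.float32),cv2.DIST_HUBER,0,.01,.01).ravel()
    print(st[i],c.round(4),"ang",np.degrees(np.arctan2(vy,vx)),"z",np.median(q[:,2]))
    if vy<0: vx,vy=-vx,-vy
    t=(q[:,:2]-c[:2])@[vx,vy]; s=(q[:,:2]-c[:2])@[-vy,vx]
    print(np.percentile(t,[.5,99.5]),np.percentile(s,[1,99]))
    lines.append((c,np.array([vx,vy]),t.min(),t.max()))
a=np.arctan2(*(lines[0][1]+lines[1][1])[::-1]);u=np.array([np.cos(a),np.sin(a)]);w=np.array([-u[1],u[0]])
mid=(lines[0][0]+lines[1][0])[:2]/2
print("yaw",a,"sep",(lines[0][0]-lines[1][0])[:2]@w)
q=np.concatenate([P[l==i] for i in o])[:,:2]-mid
t=q@u; print("x ext",np.percentile(t,[.3,1,99,99.7]))
e=np.percentile(t,[.5,99.5]); org=mid+u*(e.mean()+.0125)
print("rack origin",org)
np.save("rack.npy",[*org,a])
R=lambda p:np.stack([(p[...,:2]-org)@u,(p[...,:2]-org)@w,p[...,2]],-1)
Q=R(P)
# tray walls z~73
inside=(np.abs(Q[...,1])<.055)&(d>0)
k=inside&(np.abs(Q[...,2]-.073)<.003)&(np.abs(Q[...,0])<.2)
h,b=np.histogram(Q[k][:,0],np.arange(-.2,.2,.004))
print([(round(float(x)*1000),int(n)) for x,n in zip(b,h) if n>3])
# strip
k=(np.abs(Q[...,2]-.042)<.003)&(np.abs(Q[...,1])<.04)&(Q[...,0]<-.17)&(Q[...,0]>-.26)&(d>0)
print("strip",np.percentile(Q[k][:,0],[1,99]),np.percentile(Q[k][:,1],[1,50,99]),np.median(Q[k][:,2]))
k=(np.abs(Q[...,2]-.057)<.003)&(np.abs(np.abs(Q[...,1])-.038)<.01)&(np.abs(Q[...,0])<.012)&(d>0)
print("pins",k.sum(),Q[k&(Q[...,1]>0)].mean(0),Q[k&(Q[...,1]<0)].mean(0))
k=(np.abs(Q[...,2]-.082)<.004)&(np.abs(Q[...,1])<.05)&(np.abs(Q[...,0])<.1)&(d>0)
print("cups z",np.median(Q[k][:,2]),Q[k&(Q[...,1]>0)].mean(0),Q[k&(Q[...,1]<0)].mean(0))
E
```

```text
[ 188  218  154   46 1182] [0.4959 0.0302 0.0798] ang -74.77929 z 0.07978630220854967
[-0.16758822  0.16398589] [-0.00807061  0.00782516]
[ 174  156  149   43 1110] [0.6364 0.0689 0.0798] ang -74.70736 z 0.07984014457802674
[-0.16759486  0.16369204] [-0.00839334  0.00807835]
yaw 1.8370756 sep 0.14571515105674515
x ext [-0.16857156 -0.16583478  0.1621846   0.16438412]
rack origin [0.56341719 0.05972841]
[(-148, 11), (-144, 61), (-76, 10), (-72, 7), (-68, 7), (-60, 5), (-56, 4), (-48, 4), (-20, 32), (-16, 36), (148, 9), (152, 84), (156, 29)]
strip [-0.23405853 -0.1711117 ] [-0.02002975 -0.00014738  0.01955173] 0.0417744908497475
pins 32 [-0.00028405  0.03797716  0.05739348] [-0.00049478 -0.03774312  0.05636751]
cups z 0.08137204167775741 [-0.05375111  0.02526658  0.08142042] [-0.0547745  -0.02886465  0.08124961]
```

```bash
cat >> h.py <<'E'
from scipy.spatial.transform import Rotation as Ro
rk=np.load("rack.npy");org=rk[:2];a=rk[2];u=np.array([np.cos(a),np.sin(a)]);w=np.array([-u[1],u[0]])
def r2w(x,y,z): return np.array([*(org+u*x+w*y),z])
def state():
    o=robot.get_obs();p=np.array(o["tool_pos"]);e=o["ee_rot"];q=p[:2]-org
    print("t %.2f rack xyz mm"%o["time"],(np.array([q@u,q@w,p[2]])*1000).round(1),"rpy",np.round(e,4),"F rack",np.round([o["wrist_force"][:2]@u,o["wrist_force"][:2]@w,o["wrist_force"][2]],1),"w",round(o["width"],4))
    return p,Ro.from_euler("xyz",e).as_matrix()
def plan(x,y,z):
    p,R=state(); s=R.T@(r2w(x,y,z)-p)*100
    yaw=np.arctan2(R[1,0],R[0,0]); dy=(a-np.pi/2)-yaw
    dy=(dy+np.pi)%(2*np.pi)-np.pi
    print("rows: shift cm",s.round(2),"spin",round(-dy,4))
E
python3 - <<'E'
from h import *
print(r2w(-.195,0,.12)); plan(-.195,0,.12)
d=np.load("top0.npy");P=cloud("top",d)
for px in [(104,182),(115,190),(112,250),(255,145),(297,150)]: print(px,P[px[1],px[0]].round(3))
E
```

```text
[ 0.6147302  -0.12839914  0.12      ]
t 0.15 rack xyz mm [515.5 210.7 204.6] rpy [-3.1414e+00  1.7000e-03  1.1500e+00] F rack [0.1 0.1 0.6] w 0.0939
rows: shift cm [-41.55  61.36   8.52] spin 0.8837
(104, 182) [0.602 0.354 0.148]
(115, 190) [0.594 0.345 0.114]
(112, 250) [0.479 0.383 0.006]
(255, 145) [0.71  0.055 0.082]
(297, 150) [ 0.704 -0.04   0.072]
```

```bash
python3 -m inch '-41.5 61.4 0 0.884 1;-41.5 61.4 0 0.884 1;-41.5 61.4 0 0.884 1;-41.5 61.4 0 0.884 1;-41.5 61.4 0 0.884 1;-41.5 61.4 0 0.884 1;-41.5 61.4 0 0.884 1;-41.5 61.4 0 0.884 1;-41.5 61.4 0 0.884 1;-41.5 61.4 0 0.884 1;-41.5 61.4 0 0.884 1;-41.5 61.4 0 0.884 1;-41.5 61.4 0 0.884 1;-41.5 61.4 0 0.884 1;-41.5 61.4 0 0.884 1;-41.5 61.4 0 0.884 1;-41.5 61.4 0 0.884 1;-41.5 61.4 0 0.884 1;-41.5 61.4 0 0.884 1;-41.5 61.4 0 0.884 1'; python3 -c "
from h import *
plan(-.195,0,.07)"
```

```text
time: 1.82
tool_pos: [0.6153, -0.1294, 0.2033]
ee_rot: [-3.141, 0.004, 0.263]
wrist_force: [-0.6, 0.9, -0.5]
width: -0.0
t 1.82 rack xyz mm [-196.2   -0.3  203.3] rpy [-3.1409  0.0036  0.2633] F rack [ 1.   0.3 -0.5] w -0.0
rows: shift cm [ 0.02 -0.11 13.33] spin -0.003
```

```bash
python3 -m inch '0 -0.1 3.5 -0.003 1;0 -0.1 7 -0.003 1;0 -0.1 10.5 -0.003 1;0 -0.1 13.3 -0.003 1;0 -0.1 13.3 -0.003 1;0 -0.1 13.3 -0.003 1'; python3 - <<'E'
from h import *
im,d=robot.snapshot("wrist");cv2.imwrite("pics/wrist1.png",cv2.convertScaleAbs(im,alpha=1.5))
im,d=robot.snapshot("scene");cv2.imwrite("pics/scene1.png",cv2.convertScaleAbs(cv2.resize(im[120:340,170:400],None,fx=3,fy=2.7),alpha=1.6))
plan(-.195,0,.045)
E
```

```text
time: 2.32
tool_pos: [0.6129, -0.1267, 0.069]
ee_rot: [-3.138, 0.007, 0.268]
wrist_force: [0.7, 0.5, 0.4]
width: 0.0008
t 2.42 rack xyz mm [-195.    -1.2   73.3] rpy [3.1402 0.     0.2673] F rack [-0.7 -0.5  1. ] w 0.0007
rows: shift cm [-0.12 -0.    2.83] spin 0.001
```

View pics/wrist1.png

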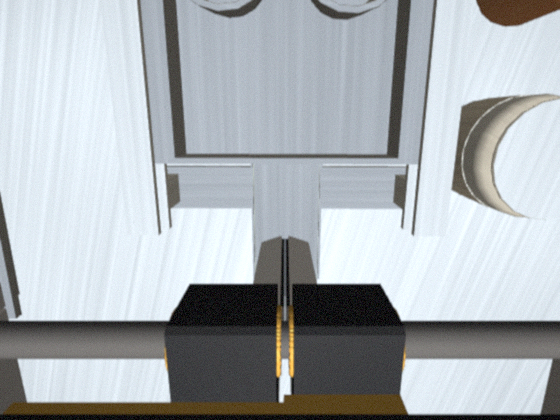

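View pics/scene1.png

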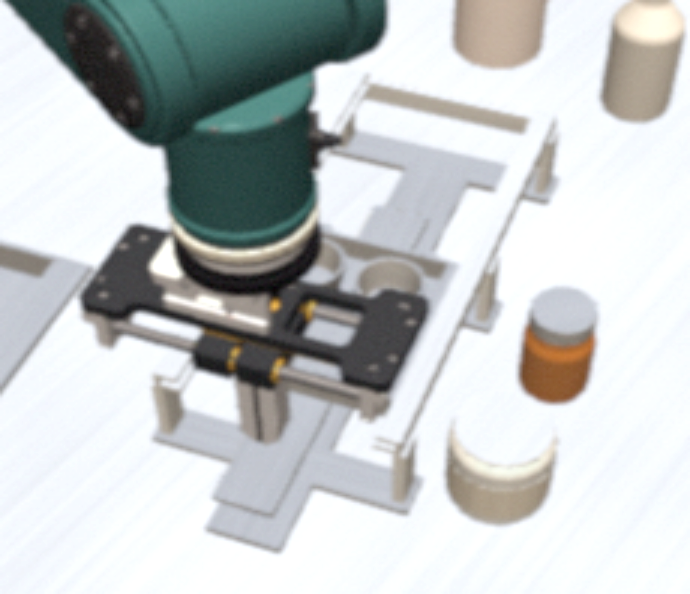

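The fingertips, at wrist px (285,240), sit centred over the strip behind the tray, whose rear wall is at row ~158. I'll press down gradually, checking the force.

```bash
python3 -m inch '0 0 1 0 1;-0.1 0 2 0 1;-0.1 0 2.6 0 1;-0.1 0 3.1 0 1;-0.1 0 3.5 0 1;-0.1 0 3.8 0 1;-0.1 0 3.8 0 1;-0.1 0 3.8 0 1'; python3 -c "
from h import *
plan(-.195,0,.028)"
```

```text
time: 3.08
tool_pos: [0.6147, -0.1283, 0.0357]
ee_rot: [3.141, 0.0, 0.267]
wrist_force: [-2.5, 0.9, 3.8]
width: 0.0005
t 3.08 rack xyz mm [-195.    -0.    35.7] rpy [3.1405e+00 5.0000e-04 2.6720e-01] F rack [1.5 2.2 3.8] w 0.0005
rows: shift cm [-0.    0.    0.77] spin 0.001
```

```bash
python3 -m inch '0 0 0.3 0 1;0 0 0.5 0 1;0 0 0.7 0 1;0 0 0.8 0 1;0 0 0.9 0 1;0 0 0.9 0 1'; python3 - <<'E'
from h import *
plan(-.150,0,.0275)
im,d=robot.snapshot("scene");cv2.imwrite("pics/scene2.png",cv2.convertScaleAbs(cv2.resize(im[120:340,170:400],None,fx=3,fy=2.7),alpha=1.6))
# pins height from scene/top
for n in("top","scene"):
    im,d=robot.snapshot(n);P=cloud(n,d);q=P[...,:2]-org;X=q@u;Y=q@w
    for s in(1,-1):
        k=(d>0)&(np.hypot(X,Y-s*.038)<.004); print(n,"pin",s,k.sum(),P[k][:,2].round(4)[:12])
    k=(d>0)&(np.abs(Y)<.015)&(np.abs(X-.02)<.02); print(n,"strip front z",np.median(P[k][:,2]))
    k=(d>0)&(np.abs(Y)<.012)&(np.abs(X+.222)<.006); print(n,"strip rear z",np.median(P[k][:,2]) if k.any() else None)
E
```

```text
time: 3.58
tool_pos: [0.6148, -0.1283, 0.0282]
ee_rot: [3.14, 0.0, 0.267]
wrist_force: [-3.9, 1.4, 7.9]
width: 0.0005
t 3.58 rack xyz mm [-1.95e+02 -1.00e-01  2.82e+01] rpy [3.1403e+00 1.0000e-04 2.6730e-01] F rack [2.4 3.4 7.9] w 0.0005
rows: shift cm [-0.01 -4.5   0.07] spin 0.001
top pin 1 8 [0.0444 0.0446 0.0446 0.0433 0.0442 0.0455 0.0406 0.0439]
top pin -1 12 [0.0442 0.0472 0.0437 0.0456 0.0441 0.0425 0.0455 0.0425 0.0395 0.0442
 0.0451 0.0267]
top strip front z 0.027552880460909777
top strip rear z 0.415265574740739
scene pin 1 0 []
scene pin -1 0 []
scene strip front z 0.027737209671176398
scene strip rear z 0.22655595057063294
```

View pics/scene2.png

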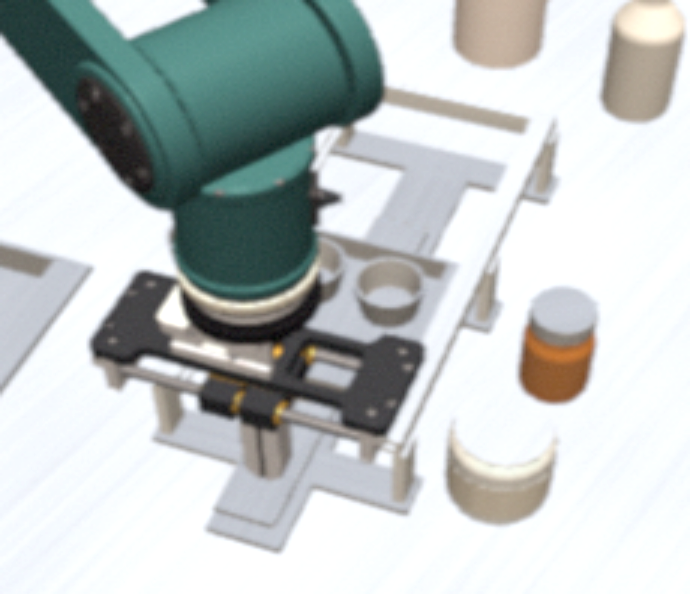

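The bar is bottomed: strip at 27.7 mm, pin tops at 44 mm, below the tray underside at 49 mm, with a press of 8 N. Next I'll slide along the strip towards the tray's rear wall.

```bash
python3 -m inch '0 0 0.2 0 1;0 -0.3 0.25 0 1;0 -0.7 0.25 0 1;0 -1.1 0.25 0 1;0 -1.5 0.25 0 1;0 -1.9 0.25 0 1;0 -2.3 0.25 0 1;0 -2.7 0.25 0 1;0 -3 0.25 0 1;0 -3.3 0.25 0 1;0 -3.6 0.25 0 1'; python3 -c "
from h import *
plan(-.150,0,.0275)"
```

```text
time: 4.65
tool_pos: [0.6084, -0.0966, 0.0285]
ee_rot: [3.132, -0.006, 0.267]
wrist_force: [1.4, -4.6, 5.8]
width: 0.001
t 4.65 rack xyz mm [-162.6   -2.3   28.5] rpy [ 3.1324 -0.0061  0.2667] F rack [-4.8 -0.1  5.8] w 0.001
rows: shift cm [-0.23 -1.27  0.09] spin 0.0004
```

```bash
python3 -m inch '-0.1 -0.3 0.3 0 1;-0.2 -0.6 0.4 0 1;-0.2 -0.9 0.4 0 1;-0.2 -1.2 0.4 0 1;-0.2 -1.5 0.4 0 1;-0.2 -1.8 0.4 0 1;-0.2 -2.1 0.4 0 1;-0.2 -2.4 0.4 0 1'; python3 - <<'E'
from h import *
plan(0,0,.0275)
im,d=robot.snapshot("wrist");cv2.imwrite("pics/wrist3.png",cv2.convertScaleAbs(im,alpha=1.5))
im,d=robot.snapshot("top");P=cloud("top",d);q=P[...,:2]-org;X=q@u;Y=q@w
k=(d>0)&(np.abs(Y)<.05)&(np.abs(P[...,2]-.073)<.003)&(X<.03)&(X>-.04)
print(np.median(X[k]),k.sum(), np.percentile(X[k],[5,95]))
k=(d>0)&(np.abs(Y)<.015)&(np.abs(X-.03)<.015); print("strip front z",np.median(P[k][:,2]))
E
```

```text
time: 5.32
tool_pos: [0.6048, -0.0798, 0.0283]
ee_rot: [3.119, -0.015, 0.265]
wrist_force: [3.0, -10.5, 6.8]
width: 0.0005
t 5.32 rack xyz mm [-145.5   -3.2   28.3] rpy [ 3.1187 -0.0146  0.2655] F rack [-10.9  -0.2   6.8] w 0.0005
rows: shift cm [ -0.33 -14.55  -0.26] spin -0.0008
-0.007150113433738129 73 [-0.03358923 -0.00552231]
strip front z 0.028136132548294085
```

View pics/wrist3.png

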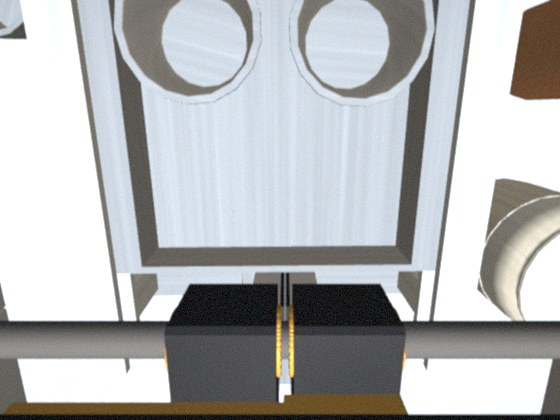

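The tray is moving (rear wall at wrist row ~262, both cups upright) and the bar stays bottomed. Now pushing on, with tz compensated for the slight tool tilt.

```bash
python3 -m inch '-0.2 -0.4 0.4 0 1;-0.3 -0.8 0.5 0 1;-0.4 -1.2 0.5 0 1;-0.4 -1.6 0.5 0 1;-0.4 -2 0.48 0 1;-0.4 -2.4 0.47 0 1;-0.4 -2.8 0.46 0 1;-0.4 -3.2 0.45 0 1;-0.4 -3.6 0.44 0 1;-0.4 -4 0.43 0 1;-0.4 -4.4 0.42 0 1;-0.4 -4.8 0.41 0 1;-0.4 -5.2 0.4 0 1;-0.4 -5.6 0.39 0 1;-0.4 -6 0.38 0 1;-0.4 -6.4 0.37 0 1;-0.4 -6.8 0.36 0 1;-0.4 -7.2 0.35 0 1;-0.4 -7.6 0.34 0 1;-0.4 -8 0.33 0 1'; python3 - <<'E'
from h import *
plan(0.004,0,.0275)
im,d=robot.snapshot("wrist");cv2.imwrite("pics/wrist4.png",cv2.convertScaleAbs(im,alpha=1.5))
im,d=robot.snapshot("top");P=cloud("top",d);q=P[...,:2]-org;X=q@u;Y=q@w
k=(d>0)&(np.abs(Y)<.05)&(np.abs(P[...,2]-.073)<.003)&(X<.13)&(X>.03)
print(np.median(X[k]),k.sum(), np.percentile(X[k],[5,95]))
E
```

```text
time: 7.08
tool_pos: [0.5859, -0.0093, 0.0284]
ee_rot: [3.105, -0.026, 0.265]
wrist_force: [3.3, -12.3, 10.2]
width: 0.0007
t 7.08 rack xyz mm [-72.5  -3.5  28.4] rpy [ 3.1046 -0.0255  0.2648] F rack [-12.7   0.   10.2] w 0.0007
rows: shift cm [-0.36 -7.65 -0.2 ] spin -0.0014
0.066708427714817 67 [0.04308123 0.06849918]
```

View pics/wrist4.png

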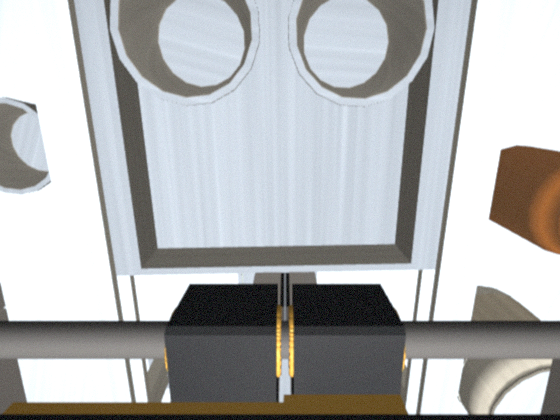

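The bar is held and the tray's front is at about +68 mm (origin about +3 mm). Both cups are upright. Continuing.

```bash
python3 -m inch '-0.2 -0.4 0.4 0 1;-0.3 -0.8 0.48 0 1;-0.4 -1.2 0.46 0 1;-0.4 -1.6 0.44 0 1;-0.4 -2 0.42 0 1;-0.4 -2.4 0.41 0 1;-0.4 -2.8 0.39 0 1;-0.4 -3.2 0.38 0 1;-0.4 -3.6 0.36 0 1;-0.4 -4 0.35 0 1;-0.4 -4.4 0.33 0 1;-0.4 -4.8 0.32 0 1;-0.4 -5.2 0.3 0 1;-0.4 -5.6 0.29 0 1;-0.4 -6 0.27 0 1;-0.4 -6.4 0.26 0 1;-0.4 -6.7 0.25 0 1;-0.4 -7 0.24 0 1'; python3 - <<'E'
from h import *
plan(0.003,0,.0275)
im,d=robot.snapshot("top");P=cloud("top",d);q=P[...,:2]-org;X=q@u;Y=q@w
cv2.imwrite("pics/top5.png",cv2.convertScaleAbs(cv2.resize(im[140:290,160:370],None,fx=3.8,fy=3.8),alpha=1.8))
k=(d>0)&(np.abs(Y)<.05)&(np.abs(P[...,2]-.073)<.003)&(X<.147)&(X>.1)
print(np.median(X[k]),k.sum(), np.percentile(X[k],[5,50,80,95]))
E
```

```text
time: 8.68
tool_pos: [0.5697, 0.0522, 0.0285]
ee_rot: [3.092, -0.037, 0.265]
wrist_force: [4.0, -13.2, 11.5]
width: 0.0003
t 8.68 rack xyz mm [-8.9 -4.1 28.5] rpy [ 3.092  -0.0366  0.2649] F rack [-13.8  -0.4  11.5] w 0.0003
rows: shift cm [-0.41 -1.19  0.03] spin -0.0014
0.1061971664456441 1 [0.10619717 0.10619717 0.10619717 0.10619717]
```

View pics/top5.png

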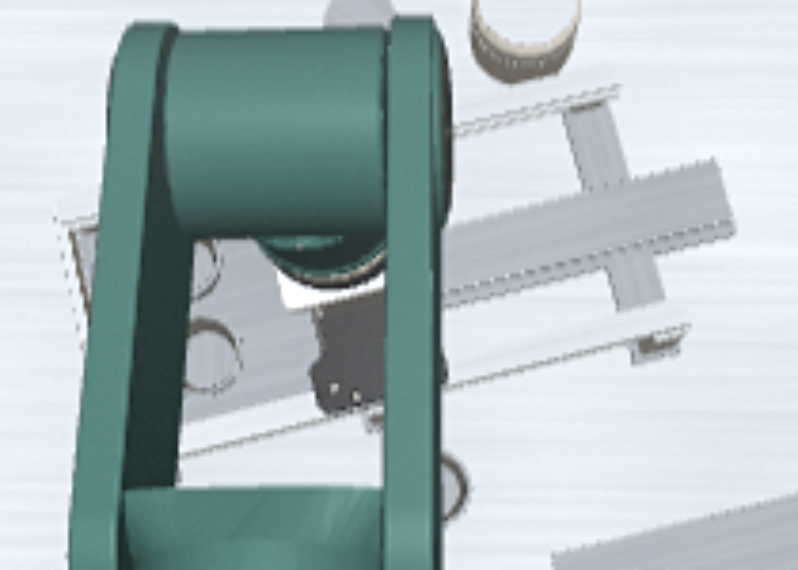

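```bash
python3 -m inch '-0.2 -0.4 0.4 0 1;-0.3 -0.8 0.45 0 1;-0.3 -1.2 0.45 0 1;-0.3 -1.5 0.44 0 1;-0.3 -1.7 0.43 0 1;-0.3 -1.8 0.42 0 1;-0.3 -1.8 0.42 0 1'; python3 - <<'E'
from h import *
plan(0.003,0,.0275)
im,d=robot.snapshot("scene");P=cloud("scene",d);q=P[...,:2]-org;X=q@u;Y=q@w
cv2.imwrite("pics/scene6.png",cv2.convertScaleAbs(cv2.resize(im[120:340,170:400],None,fx=3,fy=2.7),alpha=1.6))
k=(d>0)&(np.abs(Y)<.05)&(np.abs(P[...,2]-.073)<.003)&(X<.16)&(X>.1)
h,b=np.histogram(X[k],np.arange(.1,.162,.003));print(dict(zip((b*1000).round().astype(int).tolist(),h.tolist())))
im,d=robot.snapshot("wrist");cv2.imwrite("pics/wrist6.png",cv2.convertScaleAbs(im,alpha=1.5))
E
```

```text
time: 9.32
tool_pos: [0.5681, 0.0637, 0.0286]
ee_rot: [3.079, -0.047, 0.265]
wrist_force: [3.9, -12.3, 11.7]
width: 0.0004
t 9.32 rack xyz mm [ 2.6 -5.6 28.6] rpy [ 3.0793 -0.0475  0.265 ] F rack [-12.9  -0.6  11.7] w 0.0004
rows: shift cm [-0.56 -0.04  0.08] spin -0.0013
{100: 0, 103: 1, 106: 2, 109: 1, 112: 0, 115: 0, 118: 0, 121: 0, 124: 0, 127: 0, 130: 0, 133: 0, 136: 1, 139: 15, 142: 20, 145: 7, 148: 4, 151: 25, 154: 25, 157: 9}
```

View pics/scene6.png

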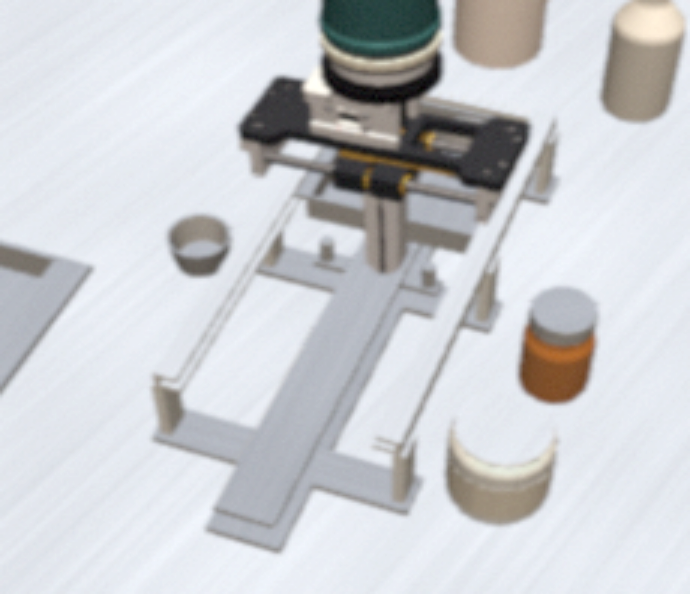

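View pics/wrist6.png

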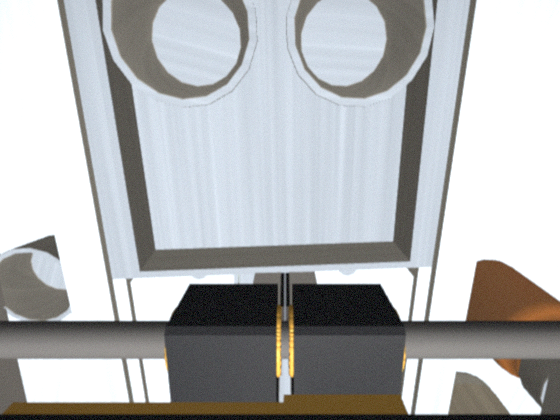

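```bash
python3 - <<'E'
from h import *
state()
im,d=robot.snapshot("scene");P=cloud("scene",d);q=P[...,:2]-org;X=q@u;Y=q@w
for s in(1,-1):
    k=(d>0)&(Y*s>.02)&(Y*s<.055)&(P[...,2]>.058)&(P[...,2]<.07)&(X<.04)&(X>-.03); print("rear wall",k.sum(),np.percentile(X[k],[10,50,90]).round(4))
    k=(d>0)&(np.hypot(X,Y-s*.038)<.006)&(P[...,2]>.033);print("pin top",s,k.sum(),np.percentile(P[k][:,2],[50,90,100]).round(4))
E
```

```text
t 9.42 rack xyz mm [ 2.6 -5.6 28.6] rpy [ 3.0795 -0.0474  0.2648] F rack [-13.4   0.3  12.8] w 0.0002
rear wall 65 [0.0127 0.0146 0.0173]
pin top 1 87 [0.218  0.294  0.3143]
rear wall 65 [0.0144 0.0161 0.0173]
pin top -1 36 [0.0422 0.1954 0.2288]
```

The tray's rear face is at about +14 mm (origin about +79 mm), so it is clear of the pins and short of the end bar. I'll back off the wall with the bar still held, then lift.

```bash
python3 -m inch '0 0.3 0.3 0 1;0 0.7 0.3 0 1;0 1.1 0.3 0 1;0 1.4 0.3 0 1;0 1.4 0.3 0 1'; python3 - <<'E'
from h import *
plan(-.012,-.003,.06);plan(-.012,-.003,.15)
E
```

```text
time: 9.88
tool_pos: [0.5737, 0.0516, 0.0285]
ee_rot: [3.082, -0.053, 0.264]
wrist_force: [-0.9, 4.7, 7.4]
width: 0.0002
t 9.88 rack xyz mm [-10.5  -7.8  28.5] rpy [ 3.082  -0.0527  0.2645] F rack [ 4.8 -0.3  7.4] w 0.0002
rows: shift cm [-0.31  0.34 -3.15] spin -0.0018
t 9.88 rack xyz mm [-10.5  -7.8  28.5] rpy [ 3.082  -0.0527  0.2645] F rack [ 4.8 -0.3  7.4] w 0.0002
rows: shift cm [  0.16   0.87 -12.13] spin -0.0018
```

```bash
python3 -m inch '0 0.1 -0.5 0 1;-0.1 0.2 -1 0 1;-0.2 0.3 -1.6 0 1;-0.3 0.35 -2.4 0 1;-0.3 0.4 -3.4 0 1;-0.2 0.45 -4.5 0 1;-0.1 0.6 -7 0 1;0 0.8 -10 0 1;0.2 0.9 -13 0 1;0.3 1 -16 0 1;0.3 1 -18 0 1;0.3 1 -18 0 1'; python3 - <<'E'
from h import *
plan(-.3,0,.22)
E
```

```text
time: 10.88
tool_pos: [0.5698, 0.0505, 0.216]
ee_rot: [3.079, -0.064, 0.265]
wrist_force: [0.4, 0.5, 0.8]
width: 0.0002
t 10.88 rack xyz mm [-10.5  -3.7 216. ] rpy [ 3.0787 -0.0638  0.2645] F rack [ 0.3 -0.5  0.8] w 0.0002
rows: shift cm [-0.29 28.92  1.4 ] spin -0.0018
```

```bash
python3 -m inch '-0.3 4 0 0 1;-0.3 8 0.3 0 1;-0.3 12 0.6 0 1;-0.3 16 0.8 0 1;-0.3 20 1 0 1;-0.3 24 1.2 0 1;-0.3 27 1.4 0 1;-0.3 27 1.4 0 1;-0.3 27 1.4 0 1'; python3 - <<'E'
from h import *
state()
im,d=robot.snapshot("top");P=cloud("top",d);q=P[...,:2]-org;X=q@u;Y=q@w
cv2.imwrite("pics/top7.png",cv2.convertScaleAbs(cv2.resize(im[140:290,160:370],None,fx=3.8,fy=3.8),alpha=1.8))
k=(d>0)&(np.abs(Y)<.055)&(np.abs(P[...,2]-.073)<.003)&(X<.165)&(X>-.05)
h,b=np.histogram(X[k],np.arange(-.05,.165,.003));print({int(round(x*1000)):int(n) for x,n in zip(b,h) if n>3})
for s in(1,-1):
    k=(d>0)&(np.hypot(X,Y-s*.038)<.004);print("pin",s,P[k][:,2].round(4))
k=(d>0)&(np.abs(Y)<.015)&(np.abs(X+.1)<.04);print("strip z",np.median(P[k][:,2]))
for s in(1,-1):
    k=(np.abs(P[...,2]-.081)<.003)&(Y*s>0)&(np.abs(Y)<.056)&(X>.03)&(X<.14)&(d>0);print("cup",X[k].mean(),Y[k].mean(),np.median(P[k][:,2]))
im,d=robot.snapshot("scene");cv2.imwrite("pics/scene7.png",cv2.convertScaleAbs(cv2.resize(im[60:430,140:450],None,fx=2.2,fy=1.6),alpha=1.6))
E
```

```text
time: 11.63
tool_pos: [0.6366, -0.2128, 0.2165]
ee_rot: [3.081, -0.061, 0.261]
wrist_force: [0.7, 0.2, 0.1]
width: 0.0004
t 11.63 rack xyz mm [-282.1    1.1  216.5] rpy [ 3.0812 -0.061   0.2614] F rack [ 0.1 -0.7  0.1] w 0.0004
{13: 49, 16: 19, 88: 4, 94: 4, 97: 5, 100: 4, 103: 4, 109: 4, 112: 5, 118: 9, 121: 17, 139: 37, 142: 44, 151: 54, 154: 69, 157: 11}
pin 1 [0.0585 0.058  0.0586 0.0555 0.0591 0.0588 0.0582 0.0565 0.0581 0.0547]
pin -1 [0.0562 0.0579 0.059  0.0605 0.0559 0.0582 0.0612 0.0556 0.0561 0.0561]
strip z 0.04198712138075346
cup 0.10672947428256489 0.026611506073826105 0.08175309347983997
cup 0.1058990809117087 -0.028823002676052176 0.08098946990627567
```

View pics/top7.png

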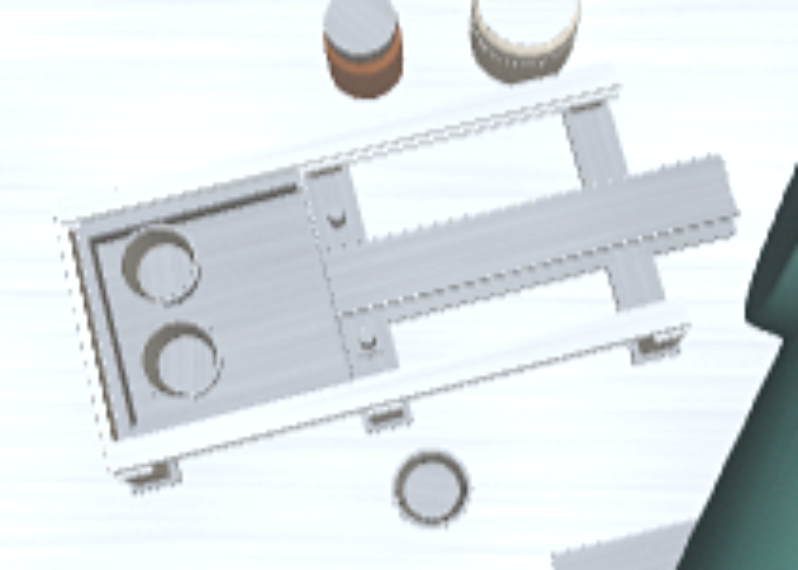

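View pics/scene7.png

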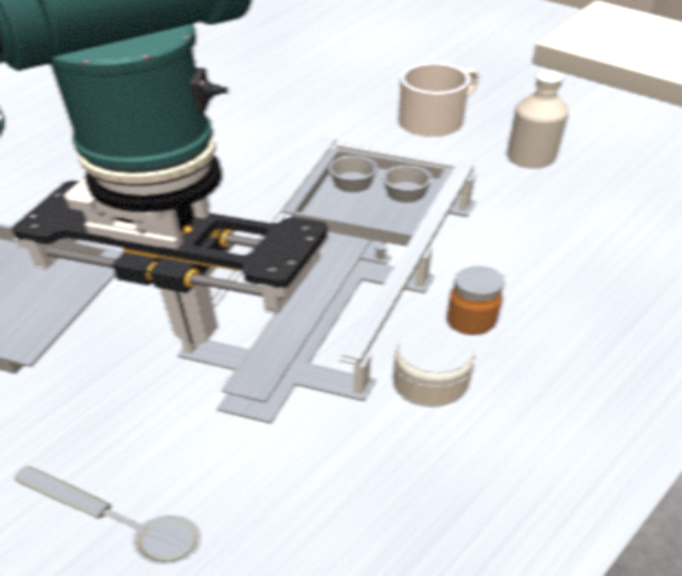

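The checks came out as wanted: pin tops at 58 mm (fully up), strip at 42 mm, tray rear at about +14 mm and both cups standing at 81 mm rim height. The bystanders haven't moved, and the tool is free in the air at z 0.216 with about 0 N on it.

```bash
python3 -c "
from bench import robot
print(robot.close_job())"
```

```text
the job is handed in; nothing more can be done
None
```

The tray is through the slide and clear of the pins, the pins are fully up behind it, and I handed the job in at about 11.7 s. With closed fingertips I pressed the stop bar to its bottom behind the tray and kept it down while pushing the tray over the pins. I then backed off the tray with the bar still down, and lifted away.

**Last checks:**
- **Tray:** its rear face is at rack x of about +14 mm, so its origin is about +79 mm. That is past the +70 mm needed and short of the end bar at +87 mm.
- **Pins and bar:** pin tops are at about 58 mm and the strip at 42 mm, so the bar is fully up.
- **Cups:** both are standing in the tray, with rims at about 81 mm. The spare cup and the other objects look unmoved by eye in the pictures.
- **Robot:** it is touching nothing, with the wrist force at about 0 N. The readings at the end of each move peaked at about 13 N along the push and 12 N downward.

**Deviations:** the tool tilted about 3–4° under load and drifted up to 8 mm sideways on the strip, but stayed between the pins. No check failed; a few depth readings taken while the arm blocked the view were unusable, so I repeated those checks after retreating.

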